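# Friction-hinge check on two bench cases

## Robot

A 7-joint arm with a two-finger parallel gripper is mounted at the origin on a cart in front of the work surface, level with it; the furniture and walls round the work are solid. World frame = base frame: x ahead of the robot, y to its left, z up, the work surface at z = 0. Lengths are in mm, angles in rad, forces in N, time in s.
With the tool pointing down it reaches from about 425 to 1025 mm from the base axis. Payload 3.6 kg.
Tool frame: the origin (TCP) lies midway between the tips of the shut fingers; the grasp point (between the pads) lies 19 mm behind it; z points along the fingers, y is the direction in which the jaws open and shut (so a half turn about z gives the same grasp; the last joint's range is limited). The gripper opens to 85 mm and grips with 20 to 120 N. Pads are 22 mm wide; open, the fingers measure 114 mm over their backs; the gripper's body (76 mm by 85 mm) begins 54 mm behind the grasp point. The pads swing forward as they close: fully open they stand 13 mm farther back than shut.
Start: joints at [1.008, 0.591, 0.048, 1.609, -0.033, 0.943, -0.034], TCP at [328.215, -646.455, 231.302] pointing down, gripper open.
Joint ranges: [-2.69, 2.69], [-0.47, 2.24], [-1.27, 1.36], [0.19, 2.51], [-1.53, 4.68], [0.08, 2.07], [-3.09, 3.09]. Speed limits (rad/s): [2.57, 2.57, 3.14, 3.14, 3.14, 3.14, 3.14].

## Interface

Orientations are given as a unit quaternion [w, x, y, z].
In Python, from cell import r gives the robot as it stands.
- The arm moves only by the tool step_arm, never from a script. Its argument "steps" is one flat list of numbers, 5 for each row, row after row: the opening, from 0 (shut) to 1 (fully open), then the shift along the world's x, y, z in mm, then the turn about the world's z in rad. In form: [grip, dx, dy, dz, twist, grip, dx, dy, dz, twist, ...]. A call has 1 to 20 rows; each row is the pose to reach, as a shift and turn from the pose measured when the call began; what a row does not reach only later rows make up. A row lasts 1/10 s, in which the tool goes at most 50 mm and 8.59 degrees, less where a joint would pass 70% of its speed; a pose out of reach is approached as far as the arm can. A call with a gripper value outside its range is refused whole. The fingers move at their own pace and stop on an object; "newtons" is the grip in N (left out, the last holds). Time passes only in rows, so rows that repeat a pose let the fingers close. It gives the time, the measured TCP pose, the force and the opening at its end, in the units of the state.
- r.read_state(): the state, without advancing time (a new reading comes with each control period).
- r.read_camera(name): name is "scene" or "top" or "wrist"; returns the picture (384x512x3 uint8, red, green, blue); there is no depth.
- r.camera_model(name): a dict with "fx", "fy", "cx", "cy" (pixels), "dist" ([k1, k2, p1, p2, k3] as OpenCV has them; the pictures are not rectified), "eye" and "orientation" of the camera in the world. Camera axes: x right, y up, looking along -z (the intrinsics and any distortion apply to the point x, -y, -z); pixel columns grow to the right and rows downward; lengths in mm; the calibration is good to about 2 mm. A picture is of the moment at which its call begins: read the wrist's pose just before it. camera_model takes no time and is no camera call; for the wrist camera it gives the pose at the moment of the call.
- r.sign_off(): hands the job in, once; it reports no verdict.
The state is a dict: "clock": time; "q": joint angles; "joint_vel": joint speeds; "effort": joint torques, N m; "eef_pos": TCP position; "tool_rot": TCP orientation; "contact_force": force on the tool from outside, world axes, zero at the start; "ft_torque": the same for the moment, N m; "grip_width": finger opening in mm.
Only numpy, scipy, OpenCV 4.12 (cv2) and the standard library are available. Lean on these libraries where they do the work, as an engineer would, in place of code of your own. Each camera call takes 0.05 s, during which the arm holds its last target.

## Task

Check the lid hinges of the two steel cases: raise each lid by its handle bar to about half open (45 degrees) and let go of it there. Leave the lid that holds its angle standing half open; the lid that sinks has a worn hinge, so after it has sunk press down on its rubber-capped stud until it is fully shut, keep it pressed on its seat with about 15 N for a second, and leave it shut. Never put more than 25 N on a stud, and do not disturb the other things on the bench.

Things in the scene. Friction and masses are not known exactly. Their poses are not given: they have to be found in the camera images.
- case_p: one of two alike grey steel cases fixed to the bench, 130 deep (its own x) x 140 wide (its own y) x 84 high with the lid shut; origin at the centre of its underside; its x axis points from the front (handle side, towards the robot) to the hinges at the back, z up. It stands left or right, which varies (mm)
- case_p_lid (a joint): lid angle in rad: 0 fully shut on a rigid seat, grows as its front rises, stop at 1.3. Axis level along the case's y, 65 mm behind the case's origin, 80 mm above the bench. Of the two hinges one is good (0.75 N m friction, holds any angle), one worn: let go, its lid sinks for 1 to 3 s and hangs ajar at 0.05 to 0.35 rad; pressed home, it stays shut. Which is which is not known
- case_p_bar (a point): middle of the straight handle bar on that lid's front edge: round steel bar, diameter 12, along the case's y, 88 clear between its two legs, 180 from the hinge axis in the plane of the lid; 48 from the lid's front edge; 80 above the bench when shut. Pinched from above it can turn between the fingers (mm)
- case_p_stud_foot (a point): foot of that lid's press stud, on the lid's upper face (84 above the bench when shut), midway across, 105 from the hinge axis. The stud, square to the lid, has a black rubber cap, diameter 26, on a spring (about 3 N per mm, 9.5 travel). Its thread is set differently each time: the cap's top, unpressed, is 20 to 36 above the foot, not measured (mm)
- case_q: one of two alike grey steel cases fixed to the bench, 130 deep (its own x) x 140 wide (its own y) x 84 high with the lid shut; origin at the centre of its underside; its x axis points from the front (handle side, towards the robot) to the hinges at the back, z up. It stands left or right, which varies (mm)
- case_q_lid (a joint): lid angle in rad: 0 fully shut on a rigid seat, grows as its front rises, stop at 1.3. Axis level along the case's y, 65 mm behind the case's origin, 80 mm above the bench. Of the two hinges one is good (0.75 N m friction, holds any angle), one worn: let go, its lid sinks for 1 to 3 s and hangs ajar at 0.05 to 0.35 rad; pressed home, it stays shut. Which is which is not known
- case_q_bar (a point): middle of the straight handle bar on that lid's front edge: round steel bar, diameter 12, along the case's y, 88 clear between its two legs, 180 from the hinge axis in the plane of the lid; 48 from the lid's front edge; 80 above the bench when shut. Pinched from above it can turn between the fingers (mm)
- case_q_stud_foot (a point): foot of that lid's press stud, on the lid's upper face (84 above the bench when shut), midway across, 105 from the hinge axis. The stud, square to the lid, has a black rubber cap, diameter 26, on a spring (about 3 N per mm, 9.5 travel). Its thread is set differently each time: the cap's top, unpressed, is 20 to 36 above the foot, not measured (mm)
- screwdriver_black: bystander: black-handled screwdriver, 31x175x29, lying in front of the cases; origin under its centre (mm)
- sanding_block: bystander: brown cork-like sanding block, 60x110x35, in front of the cases; origin under its centre (mm)
- tape_roll: bystander: roll of masking tape lying flat, 100 wide, 25 high, to the right; origin under its centre (mm)
- try_square: bystander: engineer's square, 159x100x18, lying front right; origin under its centre (mm)
- mdf_block: bystander: small wooden block, 35x60x35, left of the cases; origin under its centre (mm)

How it is judged (in metres and radians):
On the way, in this order (a step that is already met when the one before it is completed fails the run):
1. the lid with the worn hinge was raised to about half open and let go there (value of joint case_q_lid above 0.52 rad and contact force between anything else and case_q_lid below 0.1 N), for 0.06 s.
2. the worn lid has sunk by itself, untouched (value of joint case_q_lid below 0.48 rad and contact force between anything else and case_q_lid below 0.1 N), for 0.06 s.
3. the worn lid is pressed shut on its seat, by its stud, with 10 to 20 N (value of joint case_q_lid below 0.015 rad and contact force between the fingers and case_q_stud between 10 and 20 N), for 0.5 s.
At the end, for the whole second after the job is handed in: the lid with the good hinge stands still and untouched at 0.60 to 0.98 rad (34 to 56 degrees); the lid with the worn hinge is fully shut (under 0.02 rad) and untouched (value of joint case_p_lid between 0.6 and 0.98 rad and velocity of joint case_p_lid between -0.02 and 0.02 rad/s and contact force between anything else and case_p_lid below 0.1 N and value of joint case_q_lid below 0.02 rad and contact force between anything else and case_q_lid below 0.1 N).
It fails at once if more than 25 N on the press stud of a lid (contact force between any of the fingers, the arm and case_p_stud above 25 N or contact force between any of the fingers, the arm and case_q_stud above 25 N).
It fails at once if a bystander moved more than 2 cm (distance of any of screwdriver_black, sanding_block, tape_roll, try_square, mdf_block from where it was at the start of the episode above 0.02 m).
It also fails if it takes over 64 s, if anything falls off the work surface, if the arm or the gripper's body presses on something with over 40 N, if the wrist force passes 120 N, or if a joint passes its speed limit or range.

## Working session

There is one attempt and no reset: what is moved stays moved. The work goes in short steps, Python scripts to look and compute and a tool call to move; the robot and the scene stay as the last step left them, time stands still between calls to the robot, and variables do not carry over. Pictures are saved under pics/ and viewed, and the job is handed in when it is done.

Besides the shell and the picture viewer there is one more tool, called after "Request:" by a JSON object that holds its "fn" and its "kwargs". step_arm: Moves the arm, as the interface text tells. Its arguments: {"type":"object","properties":{"steps":{"type":"array"},"newtons":{"type":"number"}},"required":["steps"]}

```bash
ls; mkdir -p pics; python3 - <<'E'
from cell import r
import cv2
print(r.read_state())
for n in ["scene","top"]:
    print(n,r.camera_model(n))
    cv2.imwrite(f"pics/{n}0.png",r.read_camera(n)[:,:,::-1])
E
```

```text
pics
{'clock': 0.0, 'q': array([ 1.00749625,  0.59209454,  0.04826108,  1.60980569, -0.0332875 ,
        0.94264979, -0.03364343]), 'joint_vel': array([-6.89061256e-04, -8.23276760e-04,  5.74186933e-05, -5.31351342e-04,
       -9.42728675e-04,  1.19255078e-03,  4.72038667e-04]), 'effort': array([-1.52647158e-04, -5.48698425e+01,  1.54629763e+00, -1.98127234e+01,
        9.27509187e-03,  8.78549181e-03, -9.11063694e-06]), 'eef_pos': array([ 327.87801457, -645.72636523,  230.16385737]), 'tool_rot': array([-1.03305976e-03,  9.72516434e-01,  2.32831756e-01, -3.03948837e-04]), 'contact_force': array([-0.61412953,  0.15012475, -0.40074398]), 'ft_torque': array([-0.00678564,  0.06376208,  0.01144977]), 'grip_width': 85.29951172980647}
scene {'fx': 460.78980384964865, 'fy': 460.78980384964865, 'cx': 262.39057502866973, 'cy': 184.268845330315, 'dist': array([-0.12792464,  0.        ,  0.        ,  0.        ,  0.        ]), 'eye': array([ -225.3487155 , -1235.84984859,   897.85674157]), 'orientation': array([ 0.82885343,  0.45674918, -0.1524307 , -0.28486323])}
top {'fx': 420.1133967891429, 'fy': 420.1133967891429, 'cx': 254.17303354305614, 'cy': 194.86972030381, 'dist': array([-0.09113381,  0.        ,  0.        ,  0.        ,  0.        ]), 'eye': array([ 429.28444823, -221.80999353, 1130.38320694]), 'orientation': array([ 0.71238851,  0.02925107, -0.04425931, -0.69977717])}
```

View pics/scene0.png

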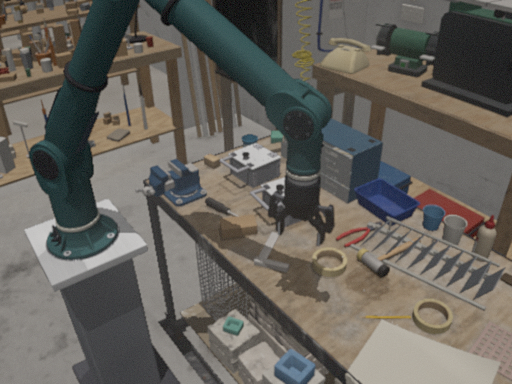

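View pics/top0.png

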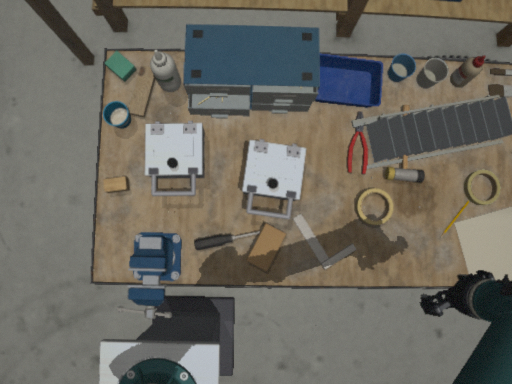

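The top view shows both shut cases: the left one with its lid around (173,150) and handle at (174,190), the right one around (274,172) with its handle at (270,212). The black stud caps are at (172,163) and (272,183). I'll zoom in on these.

```bash
python3 - <<'E'
import cv2
im=cv2.imread("pics/top0.png")
a=im[112:232,130:320]
cv2.imwrite("pics/topz.png",cv2.resize(a,None,fx=4.2,fy=4.2,interpolation=cv2.INTER_CUBIC))
im=cv2.imread("pics/scene0.png")
a=im[130:280,190:350]
cv2.imwrite("pics/scz.png",cv2.resize(a,None,fx=4,fy=4,interpolation=cv2.INTER_CUBIC))
E
```

```text
(no output)
```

View pics/topz.png

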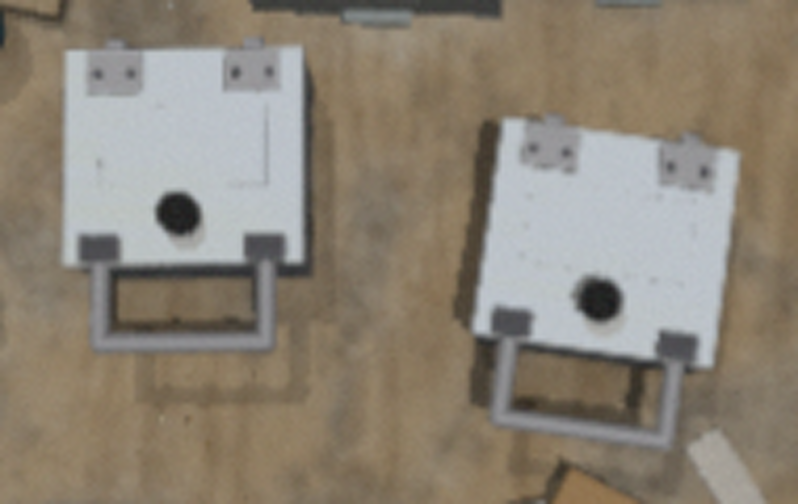

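View pics/scz.png

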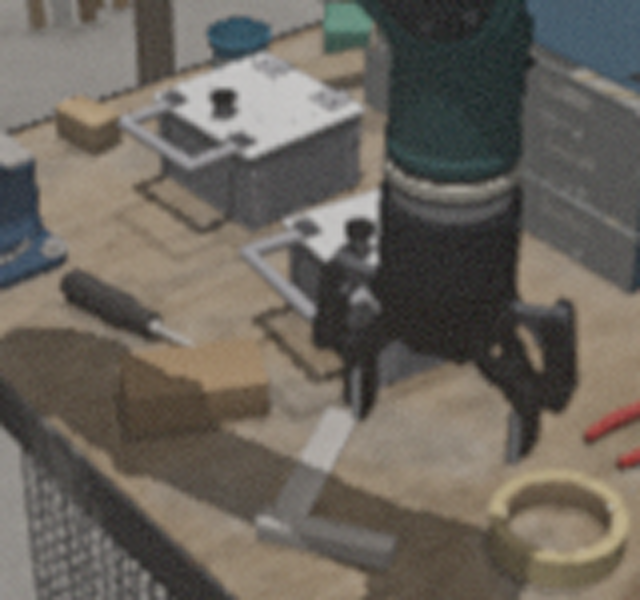

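The lids are clear white quads and the caps are dark discs. I'll fit a rectangle to each lid at z=84 and measure each cap.

```bash
cat > h.py <<'E'
import numpy as np, cv2
from scipy.spatial.transform import Rotation as R
def cam(m):
    q=m['orientation']; Rm=R.from_quat([q[1],q[2],q[3],q[0]]).as_matrix()@np.diag([1,-1,-1])
    K=np.array([[m['fx'],0,m['cx']],[0,m['fy'],m['cy']],[0,0,1]]); return Rm,K,np.array(m['dist']),np.array(m['eye'])
def ray(m,uv):
    Rm,K,d,e=cam(m); p=cv2.undistortPoints(np.array(uv,float).reshape(-1,1,2),K,d).reshape(-1,2)
    return e,(Rm@np.c_[p,np.ones(len(p))].T).T
def onplane(m,uv,z):
    e,d=ray(m,uv); return e+d*((z-e[2])/d[:,2])[:,None]
def proj(m,P):
    Rm,K,d,e=cam(m); rv,_=cv2.Rodrigues(Rm.T); return cv2.projectPoints(np.array(P,float).reshape(-1,1,3),rv,-Rm.T@e,K,d)[0].reshape(-1,2)
E
python3 - <<'E'
from cell import r
from h import *
m=r.camera_model("top")
im=cv2.imread("pics/top0.png")
hsv=cv2.cvtColor(im,cv2.COLOR_BGR2HSV)
for nm,(x0,x1,y0,y1) in {"L":(140,207,118,200),"R":(238,312,135,222)}.items():
    w=np.zeros(im.shape[:2],np.uint8); w[y0:y1,x0:x1]=255
    lid=((hsv[...,2]>185)&(hsv[...,1]<40)&(w>0)).astype(np.uint8)
    cs,_=cv2.findContours(lid,0,2); c=max(cs,key=cv2.contourArea)
    box=cv2.boxPoints(cv2.minAreaRect(cv2.convexHull(c)))
    P=onplane(m,box,84); print(nm,"corners",P[:,:2].round(1).tolist(),"ctr",P.mean(0).round(1))
    e=P[1]-P[0],P[2]-P[1]; print([ (round(np.linalg.norm(v),1),round(np.degrees(np.arctan2(v[1],v[0])),1)) for v in e])
    g=((hsv[...,2]<60)&(w>0)).astype(np.uint8)
    cs,_=cv2.findContours(g,0,1)
    for c in cs:
        if cv2.contourArea(c)>30:
            mm=cv2.moments(c); u=[mm['m10']/mm['m00'],mm['m01']/mm['m00']]
            print("dark",u,cv2.contourArea(c),onplane(m,[u],110).round(1))
# bar ends from zoom, outer line
f=lambda X,Y:(130+(X+.5)/4.2-.5,112+(Y+.5)/4.2-.5)
for nm,a,b in (("L",(102,342),(268,341)),("R",(500,416),(668,439))):
    P=onplane(m,[f(*a),f(*b)],80); print("bar",nm,P.round(1).tolist(),P.mean(0).round(1))
E
```

```text
L corners [[715.7, 36.6], [718.0, -104.3], [591.5, -108.4], [588.9, 30.4]] ctr [653.5 -36.4  84. ]
[(np.float64(141.0), np.float64(-89.0)), (np.float64(126.6), np.float64(-178.1))]
dark [172.07, 162.55] 50.0 [[612.1 -39.2 110. ]]
R corners [[549.8, -214.1], [677.7, -229.7], [660.4, -371.6], [532.5, -354.0]] ctr [ 605.1 -292.4   84. ]
[(np.float64(128.8), np.float64(-6.9)), (np.float64(143.0), np.float64(-97.0))]
dark [272.4350877192982, 183.0456140350877] 47.5 [[ 566.  -286.9  110. ]]
bar L [[539.0, 9.1, 80.0], [541.4, -90.5, 80.0]] [540.2 -40.7  80. ]
bar R [[499.1, -230.1, 80.0], [487.2, -330.6, 80.0]] [ 493.1 -280.4   80. ]
```

Pose estimates, where the rectangle fits and the bar lines agree to about 2 mm:

| Case | Origin (x, y) | Yaw | Bar (x, y) |
|---|---|---|---|
| Left | (653.5, −36.4) | 1.5° | (539, −40) |
| Right | (605, −292) | −7° | (492, −279.5) |

I'll start with the right case. First I'll hover over its bar with the jaws aligned along the case's x axis and partly open, so the rear finger clears the lid edge.

Request:
{"fn": "step_arm", "kwargs": {"steps": [0.55, 50, 110, -20, 0.15, 0.55, 100, 220, -40, 0.4, 0.55, 164, 366, -60, 0.98, 0.55, 164, 366, -60, 0.98, 0.55, 164, 366, -60, 0.98, 0.55, 164, 366, -60, 0.98, 0.55, 164, 366, -60, 0.98, 0.55, 164, 366, -60, 0.98, 0.55, 164, 366, -60, 0.98, 0.55, 164, 366, -60, 0.98, 0.55, 164, 366, -60, 0.98], "newtons": 40}}

```text
clock: 1.2
eef_pos: [491.2, -281.1, 170.1]
tool_rot: [-0.001, 0.749, 0.663, -0.001]
contact_force: [-0.3, -0.2, -0.6]
grip_width: 47.0
```

```bash
python3 - <<'E'
from cell import r
from h import *
s=r.read_state(); print(s['clock'],s['eef_pos'],s['tool_rot'],s['grip_width'],s['contact_force'],s['q'])
q=s['tool_rot'];M=R.from_quat([q[1],q[2],q[3],q[0]]).as_matrix();print(M[:,1],np.degrees(np.arctan2(M[1,1],M[0,1])))
m=r.camera_model("wrist");im=r.read_camera("wrist")[:,:,::-1].copy()
print(m)
for P in ([492,-279.5,80],[498,-230,80],[486,-329,80]):
    u=proj(m,[P])[0];print(u);
    if abs(u).max()<600: cv2.drawMarker(im,tuple(int(a) for a in u),(0,0,255),0,10)
cv2.imwrite("pics/w1.png",im)
cv2.imwrite("pics/t1.png",r.read_camera("top")[:,:,::-1])
E
```

```text
1.2 [ 491.1669202  -281.13357281  170.12656488] [-6.77197567e-04  7.49004031e-01  6.62563745e-01 -1.33654737e-03] 47.026400312528224 [-0.25374885 -0.23646221 -0.59454585] [ 0.60664809  0.48212755 -0.2267288   2.01287372  0.1723344   0.6667832
  0.14651884]
[ 0.99252402 -0.12201765 -0.00278554] -7.008588607947224
{'fx': 321.5229632868937, 'fy': 321.5229632868937, 'cx': 261.12522528669865, 'cy': 193.01861334270475, 'dist': array([-0.05531321,  0.        ,  0.        ,  0.        ,  0.        ]), 'eye': array([ 499.92479896, -212.27036273,  312.71782276]), 'orientation': array([ 0.9884506 , -0.13872035,  0.01018772, -0.06015218])}
[262.61376255 194.30641746]
[262.60008034 127.12768786]
[262.61987858 254.292971  ]
```

View pics/w1.png

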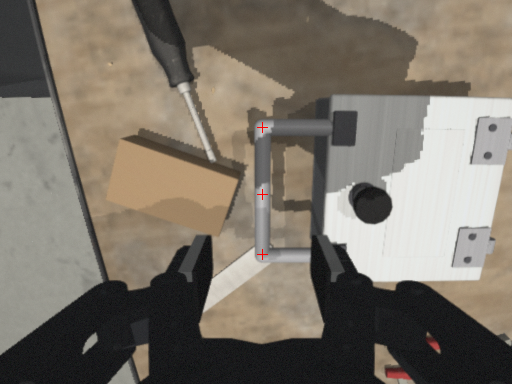

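The wrist view shows the projected bar points lying on the bar, at (262,127), (262,194) and (262,254). Next I'll descend to the bar and grip it.

Request:
{"fn": "step_arm", "kwargs": {"steps": [0.55, 1, 1.5, -40, 0, 0.55, 1, 1.5, -80, 0, 0.55, 1, 1.5, -106, 0, 0.55, 1, 1.5, -106, 0, 0, 1, 1.5, -106, 0, 0, 1, 1.5, -106, 0, 0, 1, 1.5, -106, 0, 0, 1, 1.5, -106, 0, 0, 1, 1.5, -106, 0], "newtons": 40}}

```text
clock: 2.2
eef_pos: [491.7, -281.7, 65.9]
tool_rot: [0.0, 0.75, 0.661, -0.002]
contact_force: [-2.7, -0.4, 7.3]
grip_width: 10.5
```

Request:
{"fn": "step_arm", "kwargs": {"steps": [0, 1, 0, 18, 0, 0, 3.6, -0.4, 35.8, 0, 0, 8, -1, 53, 0, 0, 14, -1.7, 70, 0, 0, 22, -2.7, 86, 0, 0, 31, -3.8, 102, 0, 0, 42, -5.2, 116, 0, 0, 54, -6.6, 129, 0, 0, 54, -6.6, 129, 0, 0, 54, -6.6, 129, 0]}}

```text
clock: 3.2
eef_pos: [542.4, -288.0, 195.9]
tool_rot: [-0.002, 0.75, 0.661, -0.004]
contact_force: [-5.8, 0.4, 7.9]
grip_width: 10.0
```

```bash
python3 - <<'E'
from cell import r
import cv2
s=r.read_state(); print(s['clock'],s['eef_pos'],s['grip_width'],s['contact_force'])
a=r.read_camera("scene")[130:280,150:350,::-1]
cv2.imwrite("pics/s2.png",cv2.resize(a,None,fx=4,fy=4,interpolation=cv2.INTER_CUBIC))
E
```

```text
3.2 [ 542.38358512 -288.04788038  195.93312428] 9.958190686006063 [-5.78440627  0.36713686  7.91332919]
```

View pics/s2.png

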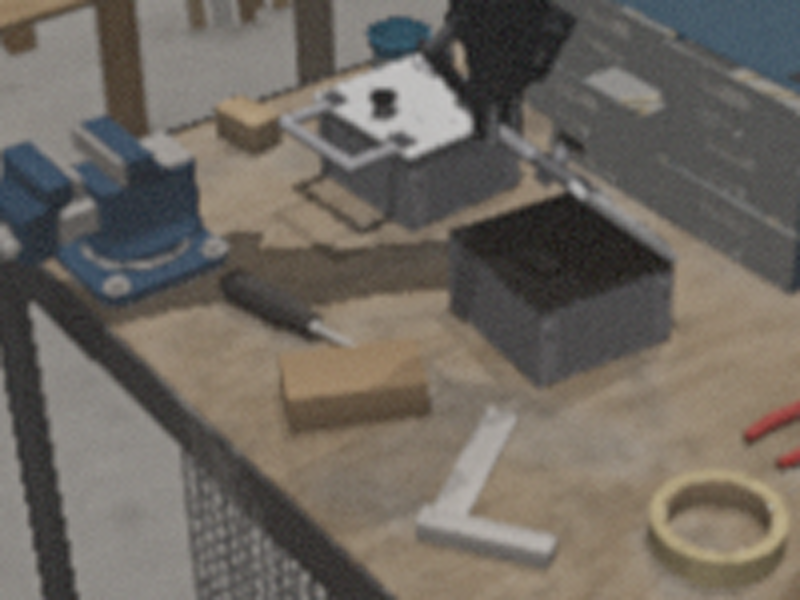

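The scene view shows the right lid raised at roughly 45°. I'll release it and back away upwards.

Request:
{"fn": "step_arm", "kwargs": {"steps": [0.75, 0, 0, 0, 0, 0.75, -5, 0, 0, 0, 0.75, -10, 1, 40, 0, 0.75, -10, 1, 80, 0]}}

```text
clock: 3.65
eef_pos: [530.9, -286.6, 275.7]
tool_rot: [-0.003, 0.75, 0.661, -0.004]
contact_force: [0.5, -0.2, 0.2]
grip_width: 63.9
```

```bash
python3 - <<'E'
from cell import r
import cv2
s=r.read_state(); print(s['clock'],s['eef_pos'],s['grip_width'],s['contact_force'])
a=r.read_camera("scene")[130:280,150:350,::-1]
cv2.imwrite("pics/s3.png",cv2.resize(a,None,fx=4,fy=4,interpolation=cv2.INTER_CUBIC))
E
```

```text
3.65 [ 530.86834433 -286.5585707   275.7444093 ] 63.85927157842669 [ 0.51131911 -0.19240936  0.21666552]
```

View pics/s3.png

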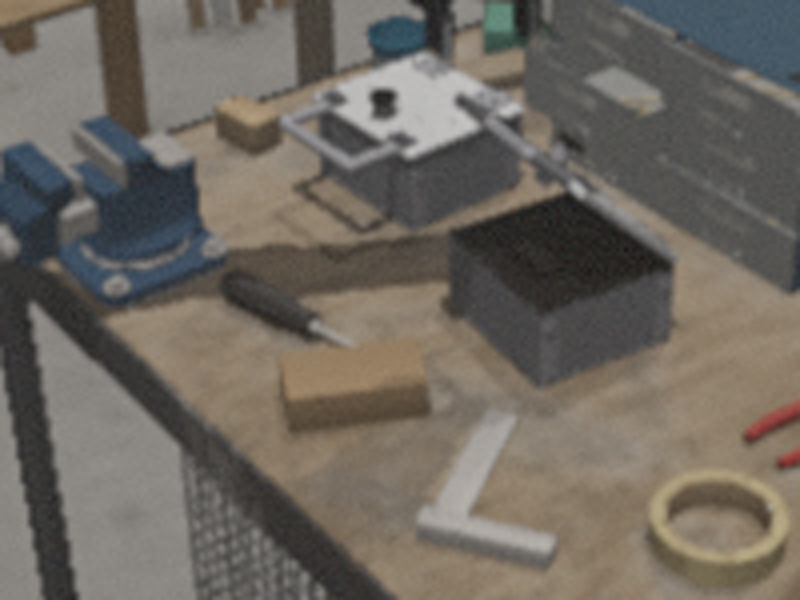

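The right lid is still up 0.25 s after release. I'll move over the left bar and look again from there.

Request:
{"fn": "step_arm", "kwargs": {"steps": [0.55, 2, 50, 0, 0.05, 0.55, 4, 100, 0, 0.1, 0.55, 6, 150, 0, 0.148, 0.55, 8, 200, -40, 0.148, 0.55, 8, 246, -80, 0.148, 0.55, 8, 246, -105, 0.148, 0.55, 8, 246, -105, 0.148]}}

```text
clock: 4.4
eef_pos: [540.4, -38.0, 175.2]
tool_rot: [-0.0, 0.697, 0.717, -0.003]
contact_force: [-0.5, 1.2, 0.0]
grip_width: 47.5
```

```bash
python3 - <<'E'
from cell import r
from h import *
s=r.read_state(); print(s['clock'],s['eef_pos'],s['tool_rot'],s['grip_width'],s['contact_force'])
q=s['tool_rot'];M=R.from_quat([q[1],q[2],q[3],q[0]]).as_matrix();print(np.degrees(np.arctan2(M[1,1],M[0,1])))
m=r.camera_model("wrist");im=r.read_camera("wrist")[:,:,::-1].copy()
for P in ([538.5,-39.5,80],[537.2,10,80],[539.8,-89,80]):
    u=proj(m,[P])[0];cv2.drawMarker(im,tuple(int(a) for a in u),(0,0,255),0,10)
a=r.read_camera("scene")[130:280,190:350,::-1]
a=cv2.resize(a,(410,384),interpolation=cv2.INTER_CUBIC)
cv2.imwrite("pics/w4.png",cv2.resize(np.hstack([im,a]),(800,333)))
E
```

```text
4.4 [540.42171294 -38.04145882 175.15366721] [-6.89707877e-05  6.96696847e-01  7.17359235e-01 -3.03759561e-03] 47.46431441405921 [-0.54810903  1.16120237  0.00751514]
1.6737814397077404
```

View pics/w4.png

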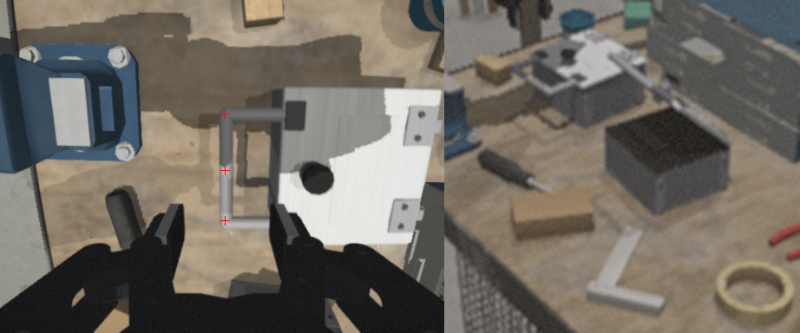

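The projected markers lie on the left bar. In the scene view the right lid is still at about 45° a second after release, so it's probably the good one. I'll grip the left bar.

Request:
{"fn": "step_arm", "kwargs": {"steps": [0.55, -1.5, -1.5, -40, 0, 0.55, -1.5, -1.5, -80, 0, 0.55, -1.5, -1.5, -110, 0, 0.55, -1.5, -1.5, -110, 0, 0, -1.5, -1.5, -110, 0, 0, -1.5, -1.5, -110, 0, 0, -1.5, -1.5, -110, 0, 0, -1.5, -1.5, -110, 0, 0, -1.5, -1.5, -110, 0]}}

```text
clock: 5.4
eef_pos: [539.4, -45.1, 70.9]
tool_rot: [0.003, 0.699, 0.715, -0.004]
contact_force: [-6.4, -1.1, 5.5]
grip_width: 9.9
```

Request:
{"fn": "step_arm", "kwargs": {"steps": [0, 1, 0, 18, 0, 0, 3.6, 0, 35.8, 0, 0, 8, 0.2, 53, 0, 0, 14, 0.4, 70, 0, 0, 22, 0.6, 86, 0, 0, 31, 0.8, 102, 0, 0, 42, 1, 116, 0, 0, 54, 1.4, 129, 0, 0, 54, 1.4, 129, 0, 0, 54, 1.4, 129, 0]}}

```text
clock: 6.4
eef_pos: [590.9, -43.5, 201.4]
tool_rot: [0.002, 0.699, 0.715, -0.005]
contact_force: [-4.7, 0.3, 0.4]
grip_width: 9.9
```

```bash
python3 - <<'E'
from cell import r
import cv2
s=r.read_state(); print(s['clock'],s['eef_pos'],s['grip_width'],s['contact_force'])
a=r.read_camera("scene")[130:280,150:350,::-1]
cv2.imwrite("pics/s5.png",cv2.resize(a,None,fx=4,fy=4,interpolation=cv2.INTER_CUBIC))
E
```

```text
6.4 [590.852481   -43.50592316 201.40843843] 9.87646893632593 [-4.69883318  0.29103957  0.42698927]
```

View pics/s5.png

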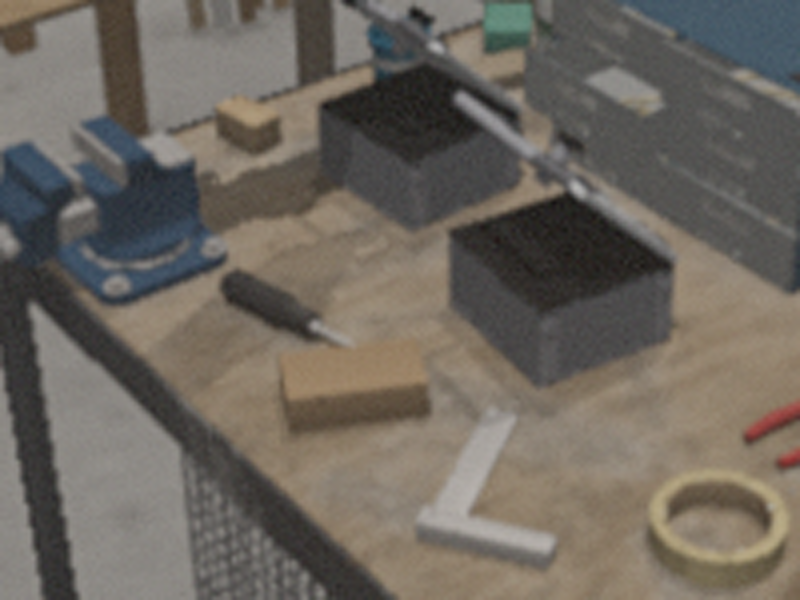

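Both lids are up. I'll release the left one and watch it.

Request:
{"fn": "step_arm", "kwargs": {"steps": [0.75, 0, 0, 0, 0, 0.75, -5, 0, 0, 0, 0.75, -10, 1, 40, 0, 0.75, -10, 1, 80, 0]}}

```text
clock: 6.85
eef_pos: [579.5, -42.7, 281.9]
tool_rot: [0.001, 0.699, 0.715, -0.006]
contact_force: [0.5, -0.4, 1.1]
grip_width: 63.9
```

```bash
python3 - <<'E'
from cell import r
import cv2
s=r.read_state(); print(s['clock'],s['eef_pos'],s['grip_width'],s['contact_force'])
a=r.read_camera("scene")[130:280,150:350,::-1]
cv2.imwrite("pics/s6.png",cv2.resize(a,None,fx=3,fy=3,interpolation=cv2.INTER_CUBIC))
E
```

```text
6.85 [579.4607428  -42.70319468 281.8937795 ] 63.88098956195037 [ 0.46215937 -0.38411851  1.05548711]
```

Request:
{"fn": "step_arm", "kwargs": {"steps": [0.75, 0, 0, 0, 0, 0.75, 0, 0, 0, 0, 0.75, 0, 0, 0, 0, 0.75, 0, 0, 0, 0, 0.75, 0, 0, 0, 0, 0.75, 0, 0, 0, 0, 0.75, 0, 0, 0, 0, 0.75, 0, 0, 0, 0, 0, 0, 0, 0, 0, 0, 0, 0, 0, 0, 0, 0, 0, 0, 0, 0, 0, 0, 0, 0, 0, 0, 0, 0, 0, 0, 0, 0, 0, 0, 0, 0, 0, 0, 0, 0, 0, 0, 0, 0, 0, 0, 0, 0, 0, 0, 0, 0, 0, 0, 0, 0, 0, 0, 0]}}

```text
clock: 8.8
eef_pos: [584.7, -42.3, 290.0]
tool_rot: [0.007, 0.699, 0.715, -0.001]
contact_force: [0.2, -0.9, -0.1]
grip_width: -0.0
```

Request:
{"fn": "step_arm", "kwargs": {"steps": [0, 0, 0, 0, 0, 0, 0, 0, 0, 0, 0, 0, 0, 0, 0, 0, 0, 0, 0, 0, 0, 0, 0, 0, 0, 0, 0, 0, 0, 0, 0, 0, 0, 0, 0, 0, 0, 0, 0, 0, 0, 0, 0, 0, 0, 0, 0, 0, 0, 0, 0, 0, 0, 0, 0, 0, 0, 0, 0, 0, 0, 0, 0, 0, 0]}}

```text
clock: 10.1
eef_pos: [584.7, -42.3, 290.0]
tool_rot: [0.007, 0.699, 0.715, -0.001]
contact_force: [-0.5, -0.4, -0.5]
grip_width: -0.1
```

```bash
python3 - <<'E'
from cell import r
from h import *
s=r.read_state(); print(s['clock'],s['eef_pos'],s['grip_width'],s['contact_force'])
a=r.read_camera("scene")[130:280,190:350,::-1]
w=r.read_camera("wrist")[:,:,::-1]
cv2.imwrite("pics/w7.png",w); cv2.imwrite("pics/top7.png",r.read_camera("top")[:,:,::-1])
a=cv2.resize(a,(410,384),interpolation=cv2.INTER_CUBIC)
cv2.imwrite("pics/v7.png",cv2.resize(np.hstack([w,a]),(800,333)))
E
```

```text
10.1 [584.74283994 -42.33870794 290.02975854] -0.06613752348441096 [-0.52671784 -0.4069452  -0.52602276]
```

View pics/s6.png

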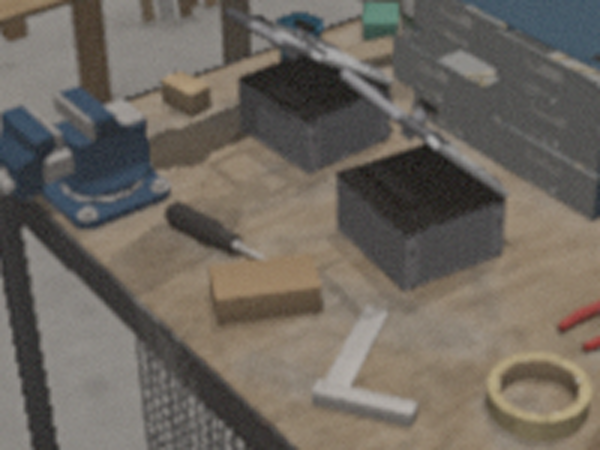

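View pics/v7.png

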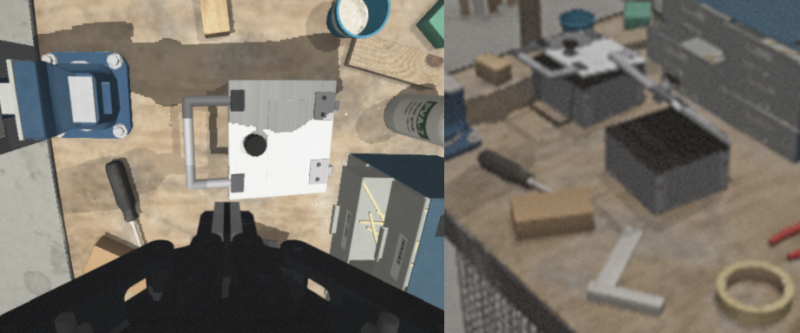

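The left lid sank and now hangs slightly ajar, with its bar at about (217,167) in the raw wrist picture. The right lid still stands half open, so left is the worn hinge. I'll triangulate the bar angle and cap height.

```bash
python3 - <<'E'
from cell import r
from h import *
mw=r.camera_model("wrist"); mt=r.camera_model("top")
w=cv2.imread("pics/w7.png"); t=cv2.imread("pics/top7.png")
def dark(im,x0,x1,y0,y1,th):
    g=cv2.cvtColor(im,6)[y0:y1,x0:x1]; k=(g<th).astype(np.uint8)
    cs,_=cv2.findContours(k,0,1); c=max(cs,key=cv2.contourArea); M=cv2.moments(c)
    print(cv2.contourArea(c)); return [M['m10']/M['m00']+x0,M['m01']/M['m00']+y0],cv2.minEnclosingCircle(c)
uw,c=dark(w,272,318,140,190,50); print("wrist cap",uw,c)
ut,c=dark(t,150,195,140,182,60); print("top cap",ut,c)
e1,d1=ray(mw,[uw]);e2,d2=ray(mt,[ut]);d1=d1[0];d2=d2[0]
A=np.c_[d1,-d2];k=np.linalg.lstsq(A,e2-e1,rcond=None)[0]
print("cap",e1+k[0]*d1,e2+k[1]*d2)
# bar angle from wrist: bar px middle -> intersect circle
c,s=np.cos(np.radians(1.5)),np.sin(np.radians(1.5)); ex=np.array([c,s,0]); H=np.array([653.5,-36.4,80])+65*ex
for th in np.arange(0,.4,.05):
    P=H-180*np.cos(th)*ex+np.array([0,0,180*np.sin(th)])
    print(round(th,2),proj(mw,[P])[0].round(1),proj(mt,[P])[0].round(1),[ (h,proj(mw,[H-105*np.cos(th)*ex+(4+h)*np.sin(th)*ex+np.array([0,0,105*np.sin(th)+(4+h)*np.cos(th)])])[0].round(1).tolist()) for h in (20,28,36)])
a=np.hstack([w[120:260,190:350],]);
cv2.imwrite("pics/w7z.png",cv2.resize(a,None,fx=4,fy=4,interpolation=cv2.INTER_CUBIC))
E
```

```text
40.0
wrist cap [287.5333333333333, 160.00416666666666] ((17.5, 22.5), 9.924817085266113)
393.5
top cap [157.4006776789496, 161.38373570520966] ((16.862035751342773, 22.251468658447266), 25.21588134765625)
cap [605.73590045 -18.53436682 180.01906384] [601.80253937 -17.68410958 179.48796807]
0.0 [218.4 160.6] [173.1 193.6] [(20, [287.9, 164.5]), (28, [288.6, 166.1]), (36, [289.3, 167.8])]
0.05 [217.6 162.1] [172.5 193.1] [(20, [289.6, 165.5]), (28, [290.8, 167.2]), (36, [292.0, 168.9])]
0.1 [217.2 163.8] [171.9 192.4] [(20, [291.7, 166.6]), (28, [293.3, 168.2]), (36, [295.0, 170.0])]
0.15 [217.2 165.5] [171.2 191.6] [(20, [294.0, 167.6]), (28, [296.1, 169.3]), (36, [298.3, 171.1])]
0.2 [217.7 167.2] [170.6 190.5] [(20, [296.7, 168.7]), (28, [299.3, 170.4]), (36, [302.0, 172.2])]
0.25 [218.6 169.1] [170.  189.3] [(20, [299.7, 169.7]), (28, [302.8, 171.5]), (36, [306.1, 173.3])]
0.3 [220.1 171. ] [169.4 187.9] [(20, [303.0, 170.8]), (28, [306.7, 172.6]), (36, [310.5, 174.4])]
0.35 [222.2 173. ] [168.7 186.2] [(20, [306.7, 171.8]), (28, [310.8, 173.6]), (36, [315.2, 175.5])]
```

View pics/w7z.png

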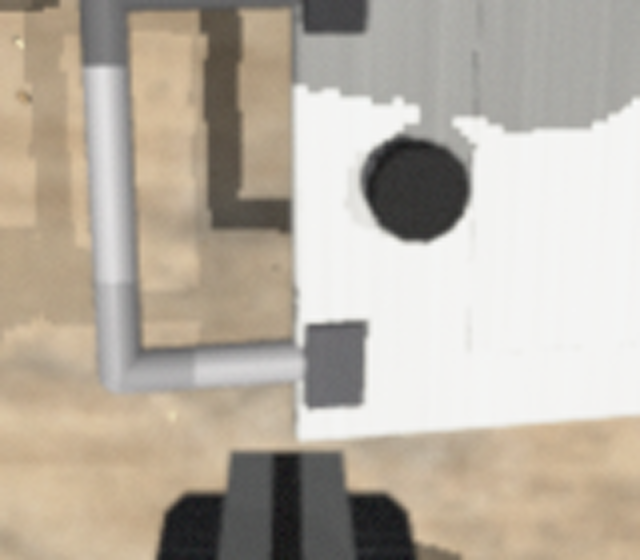

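View pics/top7.png

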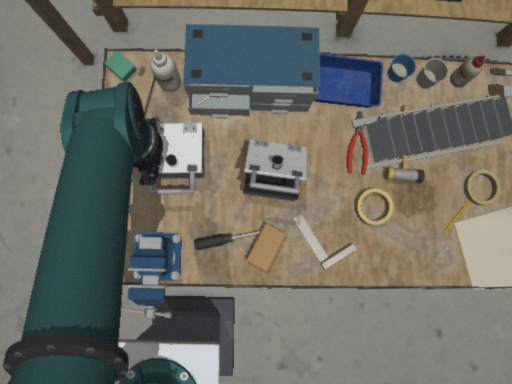

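The cap sits at (294,167) in the raw wrist picture, which gives a lid angle of about 0.12 rad and a stud height of about 20–28 mm. The shut fingertips are visible below it. I'll move above the stud, then descend in small steps while checking the force.

Request:
{"fn": "step_arm", "kwargs": {"steps": [0, 15, 3, -40, 0, 0, 30, 5, -80, 0, 0, 30, 5, -110, 0, 0, 30, 5, -135, 0, 0, 30, 5, -145, 0, 0, 30, 5, -145, 0]}}

```text
clock: 10.85
eef_pos: [613.8, -37.3, 143.7]
tool_rot: [0.006, 0.699, 0.715, -0.002]
contact_force: [0.1, 0.5, -0.5]
grip_width: 0.0
```

```bash
python3 - <<'E'
from cell import r
from h import *
s=r.read_state(); print(s['clock'],s['eef_pos'],s['contact_force'])
cv2.imwrite("pics/w8.png",r.read_camera("wrist")[:,:,::-1])
E
```

```text
10.85 [613.78913987 -37.34986222 143.69266237] [ 0.07149665  0.5389285  -0.5266254 ]
```

View pics/w8.png

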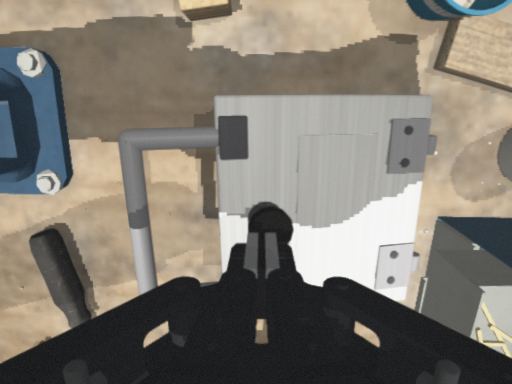

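The fingertips are over the cap, whose visible arc is centred near (270,222). I'll descend slowly.

Request:
{"fn": "step_arm", "kwargs": {"steps": [0, 1, 0, -3, 0, 0, 2, 0, -6, 0, 0, 2, 0, -9, 0, 0, 2, 0, -12, 0, 0, 2, 0, -15, 0, 0, 2, 0, -15, 0]}}

```text
clock: 11.5
eef_pos: [616.4, -37.3, 129.6]
tool_rot: [0.006, 0.699, 0.715, -0.001]
contact_force: [-0.7, 0.4, -0.4]
grip_width: -0.3
```

Request:
{"fn": "step_arm", "kwargs": {"steps": [0, 0, 0, -2, 0, 0, 0, 0, -4, 0, 0, 0, 0, -6, 0, 0, 0, 0, -6, 0]}}

```text
clock: 11.9
eef_pos: [616.2, -37.3, 123.3]
tool_rot: [0.006, 0.699, 0.715, -0.001]
contact_force: [0.3, 0.3, 0.3]
grip_width: -0.1
```

Request:
{"fn": "step_arm", "kwargs": {"steps": [0, 0, 0, -2, 0, 0, 0, 0, -4, 0, 0, 0, 0, -5, 0, 0, 0, 0, -5, 0]}}

```text
clock: 12.3
eef_pos: [616.1, -37.3, 118.1]
tool_rot: [0.006, 0.699, 0.715, -0.002]
contact_force: [-0.2, 0.5, 0.4]
grip_width: 0.1
```

Request:
{"fn": "step_arm", "kwargs": {"steps": [0, -0.5, 0, -2, 0, 0, -1, 0, -4, 0, 0, -1, 0, -4, 0]}}

```text
clock: 12.6
eef_pos: [615.0, -37.4, 113.8]
tool_rot: [0.006, 0.699, 0.715, -0.002]
contact_force: [1.2, -0.1, 0.4]
grip_width: 0.1
```

Request:
{"fn": "step_arm", "kwargs": {"steps": [0, 0, 0, -2, 0, 0, 0, 0, -3, 0, 0, 0, 0, -3, 0]}}

```text
clock: 12.9
eef_pos: [614.8, -37.4, 110.5]
tool_rot: [0.006, 0.699, 0.715, -0.002]
contact_force: [-0.2, 0.3, -0.3]
grip_width: 0.1
```

Request:
{"fn": "step_arm", "kwargs": {"steps": [0, 0, 0, -2, 0, 0, 0, 0, -2, 0, 0, 0, 0, -2, 0]}}

```text
clock: 13.2
eef_pos: [614.8, -37.3, 108.4]
tool_rot: [0.006, 0.699, 0.715, -0.002]
contact_force: [-0.2, 0.7, -0.6]
grip_width: -0.1
```

Request:
{"fn": "step_arm", "kwargs": {"steps": [0, 0, 0, -1, 0, 0, 0, 0, -2, 0, 0, 0, 0, -2, 0]}}

```text
clock: 13.5
eef_pos: [614.7, -37.3, 106.2]
tool_rot: [0.005, 0.699, 0.715, -0.002]
contact_force: [-0.8, 0.8, 1.3]
grip_width: -0.1
```

```bash
python3 - <<'E'
from cell import r
from h import *
s=r.read_state(); print(s['clock'],s['eef_pos'],s['contact_force'])
w=r.read_camera("wrist")[:,:,::-1]
a=r.read_camera("scene")[130:280,190:350,::-1]
a=cv2.resize(a,(410,384),interpolation=cv2.INTER_CUBIC)
cv2.imwrite("pics/v9.png",cv2.resize(np.hstack([w,a]),(800,333)))
E
```

```text
13.5 [614.66142237 -37.30038612 106.23151243] [-0.81728323  0.77306477  1.26395846]
```

View pics/v9.png

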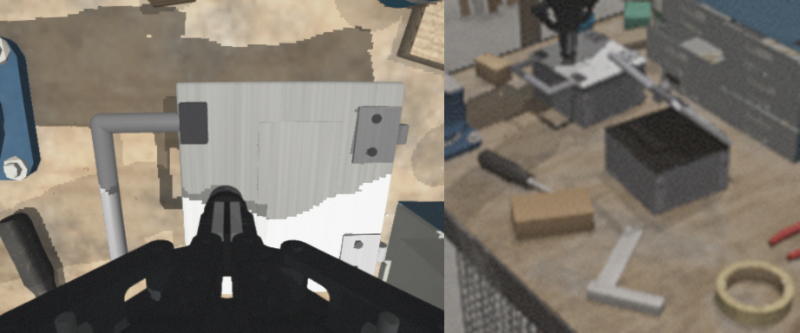

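The fingers sit on the cap, with its rim showing around the tips, and the force is only just starting to rise. I'll continue in 1–2 mm steps.

Request:
{"fn": "step_arm", "kwargs": {"steps": [0, 0, 0, -1, 0, 0, 0, 0, -2, 0, 0, 0, 0, -2, 0]}}

```text
clock: 13.9
eef_pos: [615.0, -37.4, 104.6]
tool_rot: [0.006, 0.699, 0.715, -0.002]
contact_force: [-2.0, 0.4, 5.2]
grip_width: -0.2
```

Request:
{"fn": "step_arm", "kwargs": {"steps": [0, 0, 0, -1, 0, 0, 0, 0, -1, 0, 0, 0, 0, -1, 0]}}

```text
clock: 14.2
eef_pos: [615.0, -37.3, 104.1]
tool_rot: [0.006, 0.699, 0.715, -0.002]
contact_force: [-2.1, -0.5, 6.1]
grip_width: 0.2
```

Request:
{"fn": "step_arm", "kwargs": {"steps": [0, 0, 0, -1, 0, 0, 0, 0, -2, 0, 0, 0, 0, -2, 0]}}

```text
clock: 14.5
eef_pos: [615.0, -37.3, 102.9]
tool_rot: [0.006, 0.699, 0.715, -0.002]
contact_force: [-3.4, 0.0, 8.4]
grip_width: -0.0
```

Request:
{"fn": "step_arm", "kwargs": {"steps": [0, 0, 0, -1, 0, 0, 0, 0, -2, 0, 0, 0, 0, -2, 0]}}

```text
clock: 14.8
eef_pos: [615.0, -37.3, 102.1]
tool_rot: [0.006, 0.699, 0.715, -0.002]
contact_force: [-3.3, -0.4, 12.3]
grip_width: 0.1
```

Request:
{"fn": "step_arm", "kwargs": {"steps": [0, 0, 0, -1.5, 0, 0, 0, 0, -1.8, 0]}}

```text
clock: 15.0
eef_pos: [615.0, -37.3, 101.7]
tool_rot: [0.006, 0.699, 0.715, -0.002]
contact_force: [-3.0, -0.5, 12.4]
grip_width: -0.1
```

```bash
python3 - <<'E'
from cell import r
from h import *
s=r.read_state(); print(s['clock'],s['eef_pos'],s['contact_force'])
mw=r.camera_model("wrist");w=r.read_camera("wrist")[:,:,::-1].copy()
c,s=np.cos(np.radians(1.5)),np.sin(np.radians(1.5)); ex=np.array([c,s,0]);ey=np.array([-s,c,0]); H=np.array([653.5,-36.4,80])+65*ex
for th,col in ((0,(0,0,255)),(.1,(255,0,0))):
  for k in (50,0):
    P=H-180*np.cos(th)*ex+np.array([0,0,180*np.sin(th)])+k*ey
    u=proj(mw,[P])[0]; print(th,k,u); cv2.drawMarker(w,tuple(int(a) for a in u),col,0,12)
a=r.read_camera("scene")[140:205,200:300,::-1]
cv2.imwrite("pics/w10.png",w)
cv2.imwrite("pics/s10.png",cv2.resize(a,None,fx=7,fy=7,interpolation=cv2.INTER_CUBIC))
E
```

```text
15.0 [615.01123487 -37.32005005 101.72070091] [-2.96307405 -0.47997707 12.3962835 ]
0 50 [111.58650787 141.89329854]
0 0 [123.67948939 232.07429007]
0.1 50 [ 96.43076034 147.16607663]
0.1 0 [111.24362    246.37859256]
```

View pics/w10.png

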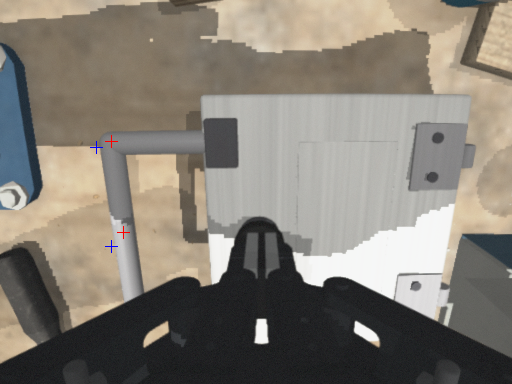

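View pics/s10.png

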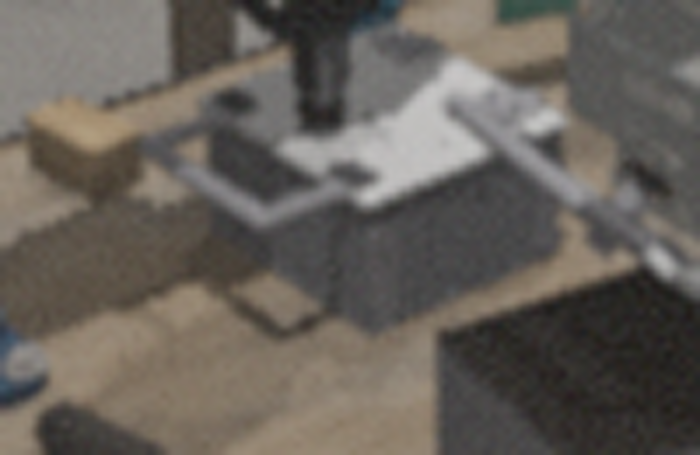

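The wrist image puts the bar on the θ=0 markers (112,142) and (124,232), not the 0.1 rad ones, and the scene view shows the lid flush, so it's seated. I'll press slightly more, towards 15 N, and hold.

Request:
{"fn": "step_arm", "kwargs": {"steps": [0, 0, 0, -2.2, 0, 0, 0, 0, -2.2, 0, 0, 0, 0, -2.2, 0]}}

```text
clock: 15.4
eef_pos: [615.1, -37.3, 101.3]
tool_rot: [0.007, 0.699, 0.715, -0.003]
contact_force: [-4.9, -0.6, 14.5]
grip_width: -0.2
```

Request:
{"fn": "step_arm", "kwargs": {"steps": [0, 0, 0, -1.8, 0, 0, 0, 0, -1.8, 0, 0, 0, 0, -1.8, 0, 0, 0, 0, -1.8, 0, 0, 0, 0, -1.8, 0, 0, 0, 0, -1.8, 0, 0, 0, 0, -1.8, 0]}}

```text
clock: 16.1
eef_pos: [615.0, -37.3, 101.2]
tool_rot: [0.007, 0.699, 0.715, -0.003]
contact_force: [-5.4, 0.5, 13.4]
grip_width: -0.1
```

Request:
{"fn": "step_arm", "kwargs": {"steps": [0, 0, 0, -1.8, 0, 0, 0, 0, -1.8, 0, 0, 0, 0, -1.8, 0, 0, 0, 0, -1.8, 0, 0, 0, 0, -1.8, 0, 0, 0, 0, -1.8, 0]}}

```text
clock: 16.7
eef_pos: [615.1, -37.3, 101.2]
tool_rot: [0.007, 0.699, 0.715, -0.003]
contact_force: [-3.7, -0.1, 12.9]
grip_width: 0.4
```

Request:
{"fn": "step_arm", "kwargs": {"steps": [0, 0, 0, -2.5, 0, 0, 0, 0, -2.5, 0, 0, 0, 0, -2.5, 0, 0, 0, 0, -2.5, 0, 0, 0, 0, -2.5, 0, 0, 0, 0, -2.5, 0, 0, 0, 0, -2.5, 0, 0, 0, 0, -2.5, 0, 0, 0, 0, -2.5, 0, 0, 0, 0, -2.5, 0, 0, 0, 0, -2.5, 0, 0, 0, 0, -2.5, 0]}}

```text
clock: 17.9
eef_pos: [615.1, -37.3, 100.7]
tool_rot: [0.008, 0.699, 0.715, -0.003]
contact_force: [-4.2, -0.8, 15.8]
grip_width: 0.1
```

Request:
{"fn": "step_arm", "kwargs": {"steps": [0, 0, 0, 10, 0, 0, 0, 0, 40, 0, 0, 0, 0, 80, 0, 0, 0, 0, 130, 0, 0, -20, 0, 180, 0, 0, -40, 60, 180, 0, 0, -40, 60, 180, 0]}}

```text
clock: 18.6
eef_pos: [574.5, 27.8, 282.9]
tool_rot: [0.008, 0.698, 0.716, -0.001]
contact_force: [-0.1, 1.2, -0.6]
grip_width: 0.1
```

```bash
python3 - <<'E'
from cell import r
from h import *
s=r.read_state(); print(s['clock'],s['eef_pos'],s['contact_force'])
mw=r.camera_model("wrist");w=r.read_camera("wrist")[:,:,::-1].copy()
c,s=np.cos(np.radians(1.5)),np.sin(np.radians(1.5)); ex=np.array([c,s,0]);ey=np.array([-s,c,0]); H=np.array([653.5,-36.4,80])+65*ex
for th,col in ((0,(0,0,255)),(.1,(255,0,0))):
  for k in (50,-50):
    P=H-180*np.cos(th)*ex+np.array([0,0,180*np.sin(th)])+k*ey
    u=proj(mw,[P])[0]; cv2.drawMarker(w,tuple(int(a) for a in u),col,0,12)
a=r.read_camera("scene")[130:280,150:350,::-1]
cv2.imwrite("pics/w11.png",w)
cv2.imwrite("pics/s11.png",cv2.resize(a,None,fx=4,fy=4,interpolation=cv2.INTER_CUBIC))
E
```

```text
18.6 [574.48279851  27.7887976  282.91240699] [-0.05058866  1.19240521 -0.58409384]
```

View pics/w11.png

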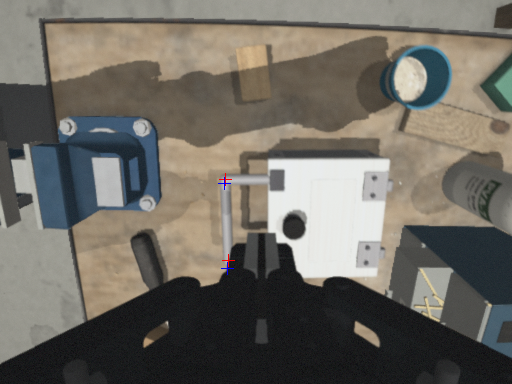

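View pics/s11.png

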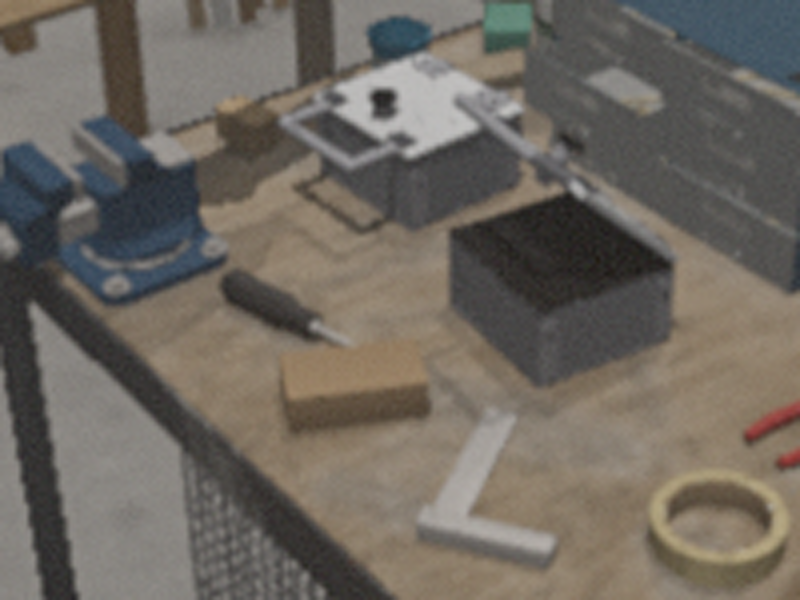

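The left lid shows the same outline as when it was shut at the start, with its bar from (283,120) to (347,160) in the zoomed scene view. The right lid hasn't moved since release, and the bystanders are where they were. I'll hand in the job.

```bash
python3 - <<'E'
from cell import r
import cv2,numpy as np
a=cv2.imread("pics/s2.png").astype(int)[60:230,270:450];b=cv2.imread("pics/s11.png").astype(int)[60:230,270:450]
print("lid-region diff vs shut",np.abs(a-b).mean())
a=cv2.imread("pics/s3.png").astype(int)[90:280,460:690];b=cv2.imread("pics/s11.png").astype(int)[90:280,460:690]
print("good lid diff",np.abs(a-b).mean())
print(r.sign_off())
E
```

```text
lid-region diff vs shut 7.367200435729847
good lid diff 3.4799771167048057
the job is handed in; nothing more can be done
None
```

I raised both lids by their handle bars to about 0.8 rad (45°) and let go of each; the worn hinge is on the left case. The job is handed in at about 18.6 s; sign-off gives no verdict.

- **Right lid (good hinge):** it held its angle, and I left it standing half open. It looked unchanged about 15 s after release.
- **Left lid (worn hinge):** it sank to slightly ajar, roughly 0.1 rad. I then pressed it down on its stud until it was seated.
- **Press force:** readings at the end of each move while the lid was held down were 13–16 N, for about 2.5 s. The highest was about 16 N, against the 25 N limit.

**Last checks:**
- The left lid's outline in the scene view matches its shut position at the start. The final wrist view could not tell 0 from 0.1 rad well, but the one taken during the press agreed with shut.
- The bystanders in view look unmoved, though I did not measure their positions.
- The shut-lid image comparison differed by 7.4 grey levels and the good-lid one by 3.5. I put this down to noise and the arm's shadow and did not check further.
- My first automatic attempt to triangulate the cap height failed because it picked up the gripper, so I found the stud by slow descent and force instead.

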